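# Gauge the four sides of a specimen chuck

## Robot

A 6-joint arm with a two-finger parallel gripper is mounted at the origin on the work surface. World frame = base frame: x ahead of the robot, y to its left, z up, the work surface at z = 0. Lengths are in mm, angles in degrees, forces in N, time in s.
With the tool pointing down it reaches from about 325 to 775 mm from the base axis. Payload 5.5 kg.
Tool frame: the origin (TCP) lies at the very end of the fingers, on their centre line; the grasp point (between the pads) lies manip.grip_point_offset behind it (manip.grip_point_offset is the distance from the TCP to the grasp point, in mm); z points along the fingers, y is the line along which they close (so a half turn about z gives the same grasp; the last joint's range is limited). The gripper opens to 85 mm and grips with 20 to 120 N. Pads are 22 mm wide; open, the fingers measure 114 mm over their backs; the gripper's body (76 mm by 85 mm) begins 54 mm behind the grasp point. The pads swing forward as they close: fully open they stand 13 mm farther back than shut.
Start: joints at [-68.566, 5.22, 70.514, -0, 104.267, -3.249], TCP at [250.56, -545.194, 231.275] pointing down, gripper open.
Joint ranges: [-164.24, 164.24], [-49.07, 125.15], [9.68, 141.18], [-86.29, 266.29], [3.28, 154.24], [-151.56, 151.56]. Speed limits (degrees/s): [147.25, 147.25, 172.46, 180, 180, 180].

## Interface

Orientations are given as a 3x3 rotation matrix whose columns are the frame's x, y, z axes.
In Python, from plant import manip gives the robot as it stands.
- The arm moves only by the tool move_arm, never from a script. Its argument "moves" is a list of rows, each a list of 5 numbers: the closure, from -1 (fully open) to 1 (shut), then the shift along the tool's x, y, z in mm, then the turn about the tool's z in rad. In form: [[gripper, tx, ty, tz, spin], ...]. A call has 1 to 10 rows; each row shifts and turns the commanded pose from where the row before left it, along the tool's axes as they then stand; what a row does not reach is not made up. A row lasts 1/8 s, in which the tool goes at most 62.5 mm and 10.7 degrees, less where a joint would pass 70% of its speed; a pose out of reach is approached as far as the arm can. A call with a gripper value outside its range is refused whole. The fingers move at their own pace and stop on an object; "newtons" is the grip in N (left out, the last holds). Time passes only in rows, so rows that do not move let the fingers close. It gives the time, the measured TCP pose, the force, the opening and the grip force at its end, in the units of the state.
- manip.state(): the state, without advancing time (a new reading comes with each control period).
- manip.read_camera(name): name is "side" or "top"; returns a dict with "frame" (400x640x3 uint8, red, green, blue), "fx", "fy", "cx", "cy" (pixels), "eye" and "rotation" of the camera in the world. Camera axes: x right, y down, z forward; pixel columns grow to the right and rows downward; lengths in mm; the calibration is good to about 2 mm. A picture is of the moment at which its call begins. There is no depth.
- manip.hand_in(): hands the job in; it is judged then, once.
The state is a dict: "t": time; "q": joint angles; "joint_velocities": joint speeds; "tau": joint torques, N m; "tcp_pos": TCP position; "tcp_rot": TCP orientation; "force": force on the tool from outside, world axes, zero at the start; "wrist_torque": the same for the moment, N m; "gripper_width": finger opening in mm; "finger_force": force on a finger pad.
Only numpy, scipy, OpenCV 4.12 (cv2) and the standard library are available. Lean on these libraries where they do the work, as an engineer would, in place of code of your own. Each camera call takes 0.05 s, during which the arm holds its last target. There are 200 camera calls.

## Task

Check the specimen chuck on the bench gauge: hold each of its four sides in turn squarely against the gauge's plunger so that the plunger goes in a little over half of its travel for a moment, but is never driven to its stop. Start with the side nearest the ridge on top, then the side opposite, then the side a quarter turn anticlockwise from the ridge side (seen from above), then the last one. Finally stand the chuck upright in the steel tray and let go; do not drop it, and leave everything else where it is.

Things in the scene. Friction and masses are not known exactly. Their poses are not given: they have to be found in the camera images.
- chuck: Square aluminium chuck, 44 mm high, 0.15-0.31 kg; on top a ridge along one edge and a white wax block (9 mm high). Origin on the underside, near the middle; z up, x to the side nearest the ridge, y a quarter turn anticlockwise. Sides are flat, square to x and y, but unequal: each 17 to 26 mm from the origin, unknown (feel for it). Widths 40 to 45 mm. A finger on a side prevents gauging that side
- ridge (a point): Centre of the top of the ridge (5 mm wide, 26 mm long, 6 mm high) on the chuck, at x = 21, y = 0, z = 50 mm in the chuck's frame; it shows which side is which
- gauge: White gauge fixed on the bench, dial (54 mm) face up on top, 78 mm high. Origin on the bench below the plunger's free tip; x points level out, as the plunger points; z up. A flat upright steel plate (64 mm wide, 10 to 62 mm above the bench) stands 14 mm behind the tip; the plunger comes out of it. The body reaches 95 mm behind the tip, 35 mm to each side
- gauge_tip (a point): The free tip of the plunger when it is fully out (fixed to the gauge, does not move with the plunger), 30 mm above the bench; axes as gauge. The plunger is a level steel pin with a 13 mm flat round end
- plunger (a joint): How far the plunger is pushed in (m): 0 fully out, 0.008 at its stop; a spring of about 1 N to start and 0.9 N more per mm pushes it out
- tray: Fixed square steel tray, 160 x 160 mm outside, 14 mm high, walls 4 mm; floor 4 to 5 mm above the bench. Origin in the middle of its underside
- jar: Bystander: small jar with an orange cap, 52 mm wide, 75 mm high. Origin in the middle of its underside
- bottle: Bystander: amber bottle, 56 mm wide, 140 mm high. Origin in the middle of its underside
- cassette1: Bystander: flat white tissue cassette, 40 x 28 x 11 mm, origin in the middle of its underside
- cassette2: Bystander: another such cassette
- slidebox: Bystander: grey slide box, 85 x 100 x 32 mm, origin in the middle of its underside
- forceps: Bystander: steel forceps lying flat, 140 mm long, 6 mm high, origin near the middle
- brush: Bystander: small brush lying flat, 160 mm long, origin near the middle
Mind the look-alikes: they are no part of the job. What is shaped like the chuck but red is not meant.

How it is judged:
By the outcome, as a careful person would: the job done as asked, in the order asked, and still so for the second after the job is handed in, with the robot touching nothing.
It also fails if it takes over 72 s, if anything falls off the work surface, if the arm or the gripper's body presses on something with over 40 N, if the wrist force passes 120 N, or if a joint passes its speed limit or range.

## Working session

There is one attempt and no reset: what is moved stays moved. The work goes in short steps, Python scripts to look and compute and a tool call to move; the robot and the scene stay as the last step left them, time stands still between calls to the robot, and variables do not carry over. Pictures are saved under pics/ and viewed, at most 10 in all, crops included, and the job is handed in when it is done.

Besides the shell and the picture viewer there is one more tool, called as name([rows], argument=value, ...), one row to a line, values as JSON. move_arm: Moves the arm, as the interface text tells. Its arguments: {"type":"object","properties":{"moves":{"type":"array"},"newtons":{"type":"number"}},"required":["moves"]}

```bash
ls; mkdir -p pics; python3 - <<'E'
from plant import manip
import cv2
print(manip.grip_point_offset)
s=manip.state();print(s)
for n in("side","top"):
    c=manip.read_camera(n);cv2.imwrite(f"pics/{n}0.png",c["frame"][:,:,::-1]);print(n,{k:v for k,v in c.items() if k!="frame"})
E
```

```text
pics
18.700000000000003
{'t': 0.0, 'q': array([-6.85651066e+01,  5.26407198e+00,  7.05833103e+01,  9.47283127e-04,
        1.04266477e+02, -3.24844804e+00]), 'joint_velocities': array([ 0.04356578, -0.06571915,  0.00670421, -0.03219813,  0.01456832,
       -0.02578239]), 'tau': array([ 7.77978983e-06, -4.58732522e+01, -4.18023849e+01, -1.20996046e-04,
        1.18357711e-02,  5.36059176e-06]), 'tcp_pos': array([ 250.46231279, -544.90805538,  230.12669872]), 'tcp_rot': array([[ 9.08627983e-01,  4.17605893e-01, -7.11301902e-04],
       [ 4.17606479e-01, -9.08626097e-01,  1.85562606e-03],
       [ 1.28612906e-04, -1.98311804e-03, -9.99998025e-01]]), 'force': array([-0.71948984,  0.1711786 ,  0.54254377]), 'wrist_torque': array([ 0.00969302, -0.00512442, -0.00499211]), 'finger_force': 0.0, 'gripper_width': 85.25764531528968}
side {'fx': 404.6611633384627, 'fy': 404.6611633384627, 'cx': 320.0960270758487, 'cy': 199.81348340056616, 'eye': array([ 68.74118684, 997.3038117 , 656.19376662]), 'rotation': array([[-8.85980725e-01, -2.19974817e-01,  4.08226941e-01],
       [-4.63721548e-01,  4.21597952e-01, -7.79241614e-01],
       [-6.94111444e-04, -8.79696679e-01, -4.75534722e-01]])}
top {'fx': 397.8231907742816, 'fy': 397.8231907742816, 'cx': 317.3056006951352, 'cy': 203.1906366891958, 'eye': array([481.91090964,  82.78625836, 972.88745776]), 'rotation': array([[-0.0078482 , -0.99486077,  0.10094781],
       [-0.9999544 ,  0.0083573 ,  0.00462129],
       [-0.00544119, -0.10090694, -0.99488099]])}
```

View pics/side0.png

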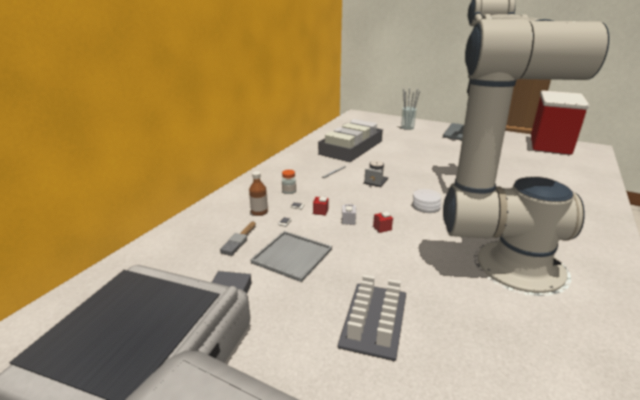

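View pics/top0.png

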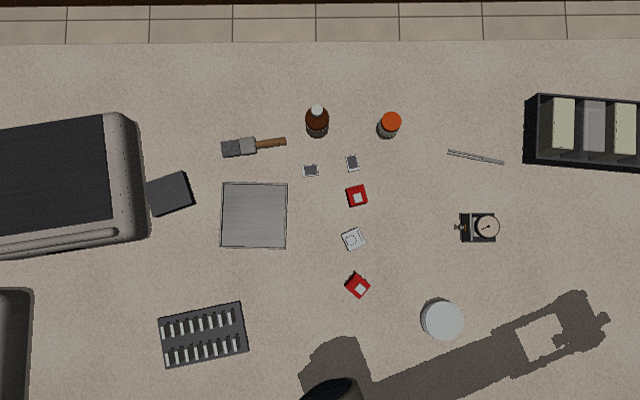

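Side view: tray (291,255), metal chuck (349,213), red look-alikes (320,205) and (383,221), gauge (375,174). Top view: chuck (353,239), red look-alikes (357,196) and (357,285), gauge (478,227) with its plunger at the left (459,227), tray (254,215). The candidates are the metal chuck and the two red ones, so I choose the metal one. Next is a close crop.

```bash
python3 - <<'E'
import cv2,numpy as np
t=cv2.imread("pics/top0.png");s=cv2.imread("pics/side0.png")
f=lambda im,x,y,w,h:cv2.resize(im[y:y+h,x:x+w],(400,300),interpolation=cv2.INTER_CUBIC)
cv2.imwrite("pics/m1.png",np.vstack([np.hstack([f(t,334,224,40,30),f(t,446,204,60,45)]),np.hstack([f(s,329,196,40,30),f(s,350,152,60,45)])]))
E
```

```text
(no output)
```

View pics/m1.png

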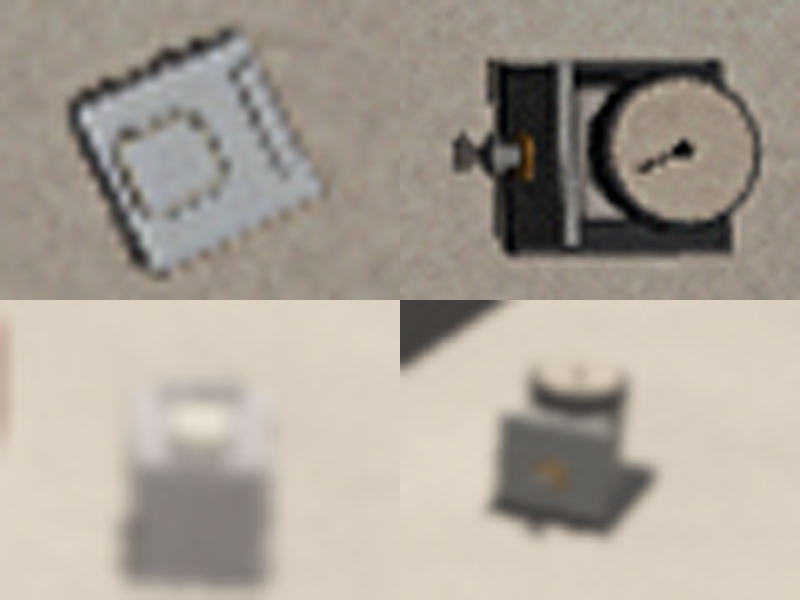

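Crops: in the top view the chuck's top corners are at (341.5,234.5), (357.8,227), (366,242.5) and (349.5,251), with the ridge centre near (360.2,235.8). The gauge's plate runs from (471,213) to (472,240.5) and the disc end is near (458.6,227). In the side view the front top edge runs (342,213)–(355.8,213).

```bash
cat > h.py <<'E'
import numpy as np
from plant import manip
C={n:manip.read_camera(n) for n in("side","top")}
def ray(n,u,v):
    c=C[n];return c["eye"],c["rotation"]@np.array([(u-c["cx"])/c["fx"],(v-c["cy"])/c["fy"],1])
def onz(n,u,v,z):
    e,d=ray(n,u,v);return (e+d*(z-e[2])/d[2])[:2]
def tri(a,b):
    e1,d1=ray("top",*a);e2,d2=ray("side",*b);M=np.c_[d1,-d2]
    s,t=np.linalg.lstsq(M,e2-e1,rcond=None)[0];return (e1+s*d1+e2+t*d2)/2,np.linalg.norm(e1+s*d1-e2-t*d2)
def proj(n,p):
    c=C[n];k=c["rotation"].T@(np.array(p)-c["eye"]);return c["fx"]*k[0]/k[2]+c["cx"],c["fy"]*k[1]/k[2]+c["cy"]
def cr(x0,y0,s,X,Y):return x0+(X+.5)/s-.5,y0+(Y+.5)/s-.5
E
python3 - <<'E'
from h import *
np.set_printoptions(precision=1,suppress=True)
A=[(75,105),(240,33),(320,185),(153,268)]
P=np.array([onz("top",*cr(334,224,10,*a),44) for a in A]);print(P,P.mean(0))
for i in range(4):
    d=P[(i+1)%4]-P[i];print(np.hypot(*d),np.degrees(np.arctan2(d[1],d[0])))
r=onz("top",*cr(334,224,10,262,118),50);print("ridge",r)
w=onz("top",*cr(334,224,10,170,165),53);print("wax",w)
print("tri waxtop/ side",tri(cr(334,224,10,170,165),cr(329,196,10,197,412)))
print("tri front edge mid",tri(cr(334,224,10,112,187),cr(329,196,10,199,168)))
g=lambda X,Y,z:onz("top",*cr(446,204,20/3,X-400,Y),z)
print("plate",g(567,60,62),g(576,245,62)); print("tip",g(484,154,30),"dialc",g(685,150,78))
print("base",g(490,62,8),g(508,252,8),g(732,250,8),g(722,62,8))
h=lambda X,Y:cr(350,152,20/3,X-400,Y-300)
print("tri plate left",tri(cr(446,204,20/3,176,245),h(500,413)),tri(cr(446,204,20/3,167,60),h(618,445)))
print("tri dial",tri(cr(446,204,20/3,285,150),h(580,372)))
print("tray",[onz("top",*p,14) for p in((222,182),(288,183),(287,248),(220,248))])
s=manip.state();print(s["t"],s["tcp_pos"])
E
```

```text
[[503.5  32.4]
 [519.9  -6.3]
 [484.5 -24.2]
 [465.7  14.8]] [493.4   4.2]
42.03571528758795 -66.98660480421537
39.69575849926332 -153.14494974111034
43.37620534960948 115.74632351470943
41.69722358810383 24.89408371996837
ridge [500.  -10.4]
wax [489.3  11.2]
tri waxtop/ side (array([489.7,   2.2, -59.6]), np.float64(1.2071898410630921))
tri front edge mid (array([483.5,  23.6,  42.9]), np.float64(1.991600953657043))
plate [ 549.8 -264.1] [ 486.5 -264.2]
tip [ 519.  -245.3] dialc [ 517.9 -296.2]
base [ 553.3 -256.6] [ 484.4 -260.1] [ 484.5 -340.9] [ 552.6 -340.9]
tri plate left (array([ 511.3, -244.5,   79.2]), np.float64(55.57923175210257)) (array([ 521.1, -284.4,   38.9]), np.float64(65.01172672485987))
tri dial (array([ 516.8, -296.6,   78.1]), np.float64(2.3586272211761212))
tray [array([633.1, 319.3]), array([629.2, 158.2]), array([471.9, 160.7]), array([473.1, 321.5])]
0.2 [ 250.5 -545.   230.6]
```

move_arm([
  [-1, 45, -40, 0, 0],
  [-1, 45, -40, 0, 0],
  [-1, 45, -40, 0, 0],
  [-1, 45, -40, 0, 0],
  [-1, 45, -40, 0, 0],
  [-1, 45, -40, 0, 0],
  [-1, 45, -40, 0, 0],
  [-1, 45, -40, 0, 0],
  [-1, 45, -40, 0, 0],
  [-1, 45, -40, 0, 0],
], newtons=60)

```text
t: 1.45
tcp_pos: [492.8, 8.1, 231.3]
tcp_rot: [[0.909, 0.418, 0.0], [0.418, -0.909, -0.0], [0.0, 0.0, -1.0]]
force: [0.8, -0.6, 0.6]
gripper_width: 85.4
finger_force: 0.0
```

move_arm([
  [-1, 0, 0, 14, -0.158],
  [-1, 0, 0, 14, -0.158],
  [-1, 0, 0, 14, -0.158],
  [-1, 0, 0, 14, -0.158],
  [-1, 0, 0, 14, -0.158],
  [-1, 0, 0, 14, -0.158],
  [-1, 0, 0, 14, -0.158],
  [-1, 0, 0, 14, -0.158],
  [-1, 0, 0, 14, -0.158],
  [-1, 0, 0, 14, -0.158],
])

```text
t: 2.7
tcp_pos: [492.2, 6.2, 90.6]
tcp_rot: [[-0.431, 0.903, -0.0], [0.903, 0.431, 0.0], [0.0, -0.0, -1.0]]
force: [0.4, 0.2, -0.3]
gripper_width: 85.5
finger_force: 0.0
```

move_arm([
  [-1, 0, 0, 20, 0],
  [-1, 0, 0, 20, 0],
  [-1, 0, 0, 20, 0],
  [-1, 0, 0, 18, 0],
  [-0.2, 0, 0, 0, 0],
  [1, 0, 0, 0, 0],
  [1, 0, 0, 0, 0],
  [1, 0, 0, 0, 0],
  [1, 0, 0, 0, 0],
  [1, 0, 0, 0, 0],
])

```text
t: 3.95
tcp_pos: [493.3, 6.1, 14.5]
tcp_rot: [[-0.426, 0.905, 0.002], [0.905, 0.426, -0.0], [-0.001, 0.002, -1.0]]
force: [-0.3, 0.7, 6.1]
gripper_width: 41.2
finger_force: 63.1
```

move_arm([
  [1, 0, 0, -3, 0.11],
  [1, 0, 0, -3, 0.11],
  [1, 0, 0, -2, 0.11],
  [1, 0, 0, 0, 0.11],
  [1, -40, 4, 0, 0],
  [1, -50, 6, 0, 0],
  [1, -50, 6, 0, 0],
  [1, -50, 6, 0, 0],
  [1, -28, 3, 0, 0],
  [1, 0, 0, 0, 0],
])

```text
t: 5.2
tcp_pos: [516.7, -213.5, 20.2]
tcp_rot: [[0.003, 1.0, -0.002], [1.0, -0.003, 0.001], [0.0, -0.002, -1.0]]
force: [-0.3, 0.6, -1.4]
gripper_width: 41.3
finger_force: 62.3
```

move_arm([
  [1, -3, 1.5, 0, 0],
  [1, -2, 0, 0, 0],
  [1, 0, 0, 0, 0],
])

```text
t: 5.58
tcp_pos: [519.0, -216.1, 21.3]
tcp_rot: [[-0.001, 1.0, 0.0], [1.0, 0.001, 0.0], [0.0, 0.0, -1.0]]
force: [0.3, 0.4, -1.4]
gripper_width: 41.1
finger_force: 62.3
```

move_arm([
  [1, -2, 0, 0, 0],
  [1, 0, 0, 0, 0],
])

```text
t: 5.82
tcp_pos: [519.0, -218.7, 21.4]
tcp_rot: [[-0.0, 1.0, 0.0], [1.0, 0.0, -0.0], [-0.0, 0.0, -1.0]]
force: [-0.3, -1.1, -1.9]
gripper_width: 41.2
finger_force: 62.3
```

move_arm([
  [1, -2, 0, 0, 0],
  [1, 0, 0, 0, 0],
])

```text
t: 6.08
tcp_pos: [518.9, -221.0, 21.3]
tcp_rot: [[0.0, 1.0, 0.0], [1.0, -0.0, -0.0], [-0.0, 0.0, -1.0]]
force: [-0.2, 0.2, -2.0]
gripper_width: 41.2
finger_force: 62.3
```

move_arm([
  [1, -2, 0, 0, 0],
  [1, 0, 0, 0, 0],
])

```text
t: 6.32
tcp_pos: [518.9, -222.9, 21.2]
tcp_rot: [[0.0, 1.0, -0.0], [1.0, -0.0, 0.0], [0.0, -0.0, -1.0]]
force: [-0.0, -0.0, -2.2]
gripper_width: 41.4
finger_force: 62.3
```

move_arm([
  [1, -2, 0, 0, 0],
  [1, 0, 0, 0, 0],
])

```text
t: 6.58
tcp_pos: [518.9, -224.5, 21.3]
tcp_rot: [[-0.0, 1.0, -0.0], [1.0, 0.0, 0.001], [0.001, -0.0, -1.0]]
force: [0.1, 2.9, -1.5]
gripper_width: 41.2
finger_force: 62.3
```

move_arm([
  [1, -2, 0, 0, 0],
  [1, 0, 0, 0, 0],
])

```text
t: 6.82
tcp_pos: [518.9, -226.5, 21.3]
tcp_rot: [[-0.0, 1.0, -0.0], [1.0, 0.0, 0.001], [0.001, -0.0, -1.0]]
force: [0.0, 4.0, -0.2]
gripper_width: 41.2
finger_force: 62.3
```

```bash
python3 - <<'E'
from plant import manip
import cv2,numpy as np
c=manip.read_camera("top")["frame"][:,:,::-1];d=manip.read_camera("side")["frame"][:,:,::-1]
f=lambda im,x,y,w,h:cv2.resize(im[y:y+h,x:x+w],(400,300),interpolation=cv2.INTER_CUBIC)
cv2.imwrite("pics/m2.png",np.hstack([f(c,446,204,60,45),f(d,350,152,60,45)]))
for i in range(3):
    manip.read_camera("top");s=manip.state();print(s["t"],s["tcp_pos"],s["force"])
E
```

```text
6.975 [ 518.88063411 -226.52108169   21.21351817] [-0.40737789  4.11667671 -0.54516354]
7.025 [ 518.88914302 -226.5562498    21.24552015] [-0.26769971  2.89577709 -1.21659225]
7.075 [ 518.88324456 -226.58709402   21.23370792] [-0.5465121   4.39173106 -0.33131955]
```

View pics/m2.png

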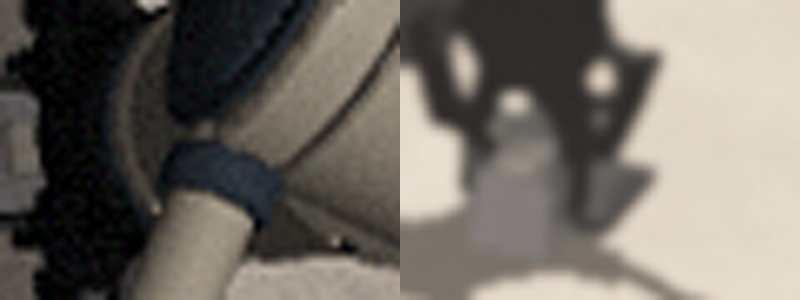

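The side crop shows the chuck against the gauge, but the arm hides the dial in the top crop. Force and position put contact at y≈-223.2. I push on to about 5.2 mm.

move_arm([
  [1, -2, 0, 0, 0],
  [1, 0, 0, 0, 0],
  [1, 0, 0, 0, 0],
  [1, 0, 0, 0, 0],
])

```text
t: 7.58
tcp_pos: [518.9, -228.5, 21.3]
tcp_rot: [[-0.0, 1.0, -0.0], [1.0, 0.0, 0.001], [0.001, -0.0, -1.0]]
force: [-0.6, 5.5, -1.5]
gripper_width: 41.1
finger_force: 62.4
```

```bash
cat > avg.py <<'E'
from plant import manip
import numpy as np
F=[]
for i in range(6):
    manip.read_camera("top");s=manip.state();F.append(np.r_[s["force"],s["tcp_pos"]])
print(s["t"],np.mean(F,0).round(2),s["q"].round(1),s["gripper_width"])
E
python3 avg.py
```

```text
7.875 [-4.8000e-01  5.4500e+00 -5.5000e-01  5.1890e+02 -2.2845e+02  2.1240e+01] [-27.2   3.8  93.5   0.   82.7 -27.2] 41.1570403380463
```

move_arm([
  [1, 12, 0, 0, 0],
  [1, 33, 0, 0, 0],
  [1, 33, 0, 0, 0],
  [1, 0, 0, 0, -0.176],
  [1, 0, 0, 0, -0.176],
  [1, 0, 0, 0, -0.176],
  [1, 0, 0, 0, -0.176],
  [1, 0, 0, 0, -0.176],
  [1, 0, 0, 0, -0.176],
  [1, 0, 0, 0, -0.176],
])

```text
t: 9.12
tcp_pos: [519.0, -151.3, 21.4]
tcp_rot: [[-0.945, 0.327, 0.001], [0.327, 0.945, -0.002], [-0.001, -0.002, -1.0]]
force: [0.4, -0.5, -1.4]
gripper_width: 40.9
finger_force: 62.3
```

move_arm([
  [1, 0, 0, 3, 0],
  [1, 0, 0, 2, 0],
  [1, 0, 0, 1, 0],
  [1, 0, 0, 0, 0],
])

```text
t: 9.62
tcp_pos: [518.8, -150.8, 15.1]
tcp_rot: [[-0.943, 0.333, -0.0], [0.333, 0.943, -0.0], [0.0, -0.0, -1.0]]
force: [0.2, -0.0, -2.2]
gripper_width: 41.0
finger_force: 62.3
```

move_arm([
  [1, 0, 0, 1, 0],
  [1, 0, 0, 0, 0],
])

```text
t: 9.88
tcp_pos: [519.1, -150.9, 14.6]
tcp_rot: [[-0.943, 0.333, 0.0], [0.333, 0.943, -0.0], [-0.0, -0.0, -1.0]]
force: [-1.0, 0.1, 0.2]
gripper_width: 41.0
finger_force: 62.3
```

move_arm([
  [1, 0, 0, 1, 0],
  [1, 0, 0, 0, 0],
])

```text
t: 10.12
tcp_pos: [519.1, -151.0, 14.5]
tcp_rot: [[-0.943, 0.332, 0.001], [0.332, 0.943, -0.0], [-0.001, -0.0, -1.0]]
force: [-3.0, 1.7, 5.5]
gripper_width: 40.9
finger_force: 63.3
```

move_arm([
  [-1, 0, 0, -1, 0],
  [-1, 0, 0, 0, 0],
  [-1, 0, 0, 0, 0],
  [-1, 0, 0, 0, 0],
  [-1, 0, 0, 0, 0.15],
  [-1, 0, 0, 0, 0.18],
  [-1, 0, 0, 0, 0.18],
  [-1, 0, 0, 0, 0.18],
  [-1, 0, 0, 0, 0.18],
  [-1, 0, 0, 0, 0.18],
])

```text
t: 11.38
tcp_pos: [518.9, -150.8, 14.2]
tcp_rot: [[-0.175, 0.985, -0.0], [0.985, 0.175, 0.0], [0.0, -0.0, -1.0]]
force: [1.2, -1.1, 0.4]
gripper_width: 85.8
finger_force: 0.0
```

move_arm([
  [-1, 0, 0, 0, 0.18],
  [-1, 0, 0, 0, 0.18],
  [-1, 0, 0, 0, 0.18],
  [-1, 0, 0, 0, 0.18],
  [-1, 0, 0, 0, 0.18],
  [-1, 0, 0, 0, 0.18],
  [-1, 0, 0, 0, 0.18],
  [-1, 0, 0, 0, 0.18],
  [-1, 0, 0, 0, 0.18],
  [-1, 0, 0, 0, 0.18],
])

```text
t: 12.62
tcp_pos: [518.9, -150.8, 14.2]
tcp_rot: [[0.999, -0.053, -0.0], [-0.053, -0.999, 0.0], [-0.0, -0.0, -1.0]]
force: [0.3, 0.7, -0.3]
gripper_width: 85.5
finger_force: 0.0
```

move_arm([
  [-1, 0, 0, 0, 0.15],
  [-1, 0, 0, 0, 0.142],
  [-1, 0, 0, 0, 0],
  [0, 0, 0, 0, 0],
  [1, 0, 0, 0, 0],
  [1, 0, 0, 0, 0],
  [1, 0, 0, 0, 0],
  [1, 0, 0, 0, 0],
  [1, 0, 0, 0, 0],
])

```text
t: 13.75
tcp_pos: [519.1, -150.9, 14.5]
tcp_rot: [[0.943, -0.333, 0.0], [-0.333, -0.943, -0.0], [0.0, 0.0, -1.0]]
force: [-0.4, 0.1, 1.7]
gripper_width: 41.0
finger_force: 62.6
```

move_arm([
  [1, 0, 0, -3, 0],
  [1, 0, 0, -3, -0.15],
  [1, 0, 0, -1.5, -0.176],
  [1, 0, 0, 0, -0.176],
  [1, 0, 0, 0, -0.176],
  [1, 0, 0, 0, -0.176],
  [1, 0, 0, 0, -0.176],
  [1, 0, 0, 0, -0.176],
  [1, 0, 0, 0, -0.176],
  [1, 0, 0, 0, -0.176],
])

```text
t: 15.0
tcp_pos: [518.3, -150.6, 21.0]
tcp_rot: [[0.339, 0.941, -0.002], [0.941, -0.339, 0.001], [0.0, -0.002, -1.0]]
force: [0.1, -0.1, -2.7]
gripper_width: 41.2
finger_force: 62.2
```

move_arm([
  [1, 0, 0, 0, -0.176],
  [1, 0, 0, 0, -0.176],
  [1, 0, 0, 0, 0],
  [1, -20, 0, 0, 0],
  [1, -30, 0, 0, 0],
  [1, -18, 0, 0, 0],
  [1, 0, 0, 0, 0],
])

```text
t: 15.88
tcp_pos: [518.6, -220.4, 21.6]
tcp_rot: [[0.004, 1.0, -0.0], [1.0, -0.004, 0.0], [0.0, -0.0, -1.0]]
force: [0.8, 0.2, -1.3]
gripper_width: 40.9
finger_force: 62.2
```

move_arm([
  [1, -3, 0, 0, 0],
  [1, 0, 0, 0, 0],
])

```text
t: 16.12
tcp_pos: [518.9, -221.4, 21.7]
tcp_rot: [[-0.0, 1.0, -0.0], [1.0, 0.0, 0.0], [0.0, -0.0, -1.0]]
force: [-1.3, -0.0, -1.7]
gripper_width: 41.1
finger_force: 62.2
```

move_arm([
  [1, -2, 0, 0, 0],
  [1, 0, 0, 0, 0],
])

```text
t: 16.38
tcp_pos: [519.0, -223.6, 21.8]
tcp_rot: [[-0.0, 1.0, 0.0], [1.0, 0.0, -0.0], [-0.0, 0.0, -1.0]]
force: [0.0, -0.4, -1.6]
gripper_width: 40.9
finger_force: 62.2
```

move_arm([
  [1, -1.5, 0, 0, 0],
  [1, 0, 0, 0, 0],
])

```text
t: 16.62
tcp_pos: [518.9, -225.4, 21.8]
tcp_rot: [[0.0, 1.0, 0.0], [1.0, -0.0, -0.0], [-0.0, 0.0, -1.0]]
force: [-0.8, 0.3, -2.7]
gripper_width: 41.0
finger_force: 62.2
```

move_arm([
  [1, -1.5, 0, 0, 0],
  [1, 0, 0, 0, 0],
])

```text
t: 16.88
tcp_pos: [518.9, -227.0, 21.8]
tcp_rot: [[0.0, 1.0, -0.0], [1.0, -0.0, -0.0], [-0.0, -0.0, -1.0]]
force: [0.0, 0.0, -1.2]
gripper_width: 41.0
finger_force: 62.2
```

move_arm([
  [1, -1.5, 0, 0, 0],
  [1, 0, 0, 0, 0],
])

```text
t: 17.12
tcp_pos: [518.9, -228.4, 21.8]
tcp_rot: [[0.0, 1.0, -0.0], [1.0, -0.0, -0.0], [-0.0, -0.0, -1.0]]
force: [0.0, -0.2, -2.1]
gripper_width: 41.4
finger_force: 62.2
```

move_arm([
  [1, -1.5, 0, 0, 0],
  [1, 0, 0, 0, 0],
])

```text
t: 17.38
tcp_pos: [518.9, -229.6, 21.8]
tcp_rot: [[0.0, 1.0, -0.0], [1.0, -0.0, 0.001], [0.001, -0.0, -1.0]]
force: [-0.2, 2.6, -1.6]
gripper_width: 41.2
finger_force: 62.2
```

move_arm([
  [1, -2, 0, 0, 0],
  [1, -2, 0, 0, 0],
  [1, 0, 0, 0, 0],
  [1, 0, 0, 0, 0],
])

```text
t: 17.88
tcp_pos: [518.9, -233.3, 21.7]
tcp_rot: [[-0.0, 1.0, -0.0], [1.0, 0.0, 0.001], [0.001, -0.0, -1.0]]
force: [-1.1, 5.8, -0.9]
gripper_width: 40.9
finger_force: 62.2
```

```bash
python3 avg.py
```

```text
18.175 [-9.2000e-01  5.1100e+00 -4.0000e-01  5.1890e+02 -2.3332e+02  2.1750e+01] [-27.7   4.   93.2   0.   82.8 -27.7] 41.17628412853788
```

move_arm([
  [1, -0.6, 0, 0, 0],
  [1, 0, 0, 0, 0],
  [1, 0, 0, 0, 0],
  [1, 12, 0, 0, 0],
  [1, 35, 0, 0, 0],
  [1, 35, 0, 0, 0],
  [1, 0, 0, 3, 0],
  [1, 0, 0, 3, 0],
  [1, 0, 0, 1, 0],
  [1, 0, 0, 0, 0],
])

```text
t: 19.42
tcp_pos: [518.8, -153.2, 14.7]
tcp_rot: [[0.001, 1.0, -0.0], [1.0, -0.001, -0.0], [-0.0, -0.0, -1.0]]
force: [-0.6, -0.8, -2.3]
gripper_width: 41.0
finger_force: 62.4
```

move_arm([
  [1, 0, 0, 1, 0],
  [1, 0, 0, 0, 0],
])

```text
t: 19.68
tcp_pos: [519.0, -153.1, 14.5]
tcp_rot: [[0.0, 1.0, 0.0], [1.0, -0.0, -0.001], [-0.001, 0.0, -1.0]]
force: [-1.9, -1.8, 3.8]
gripper_width: 41.0
finger_force: 62.8
```

move_arm([
  [-1, 0, 0, 0, 0],
  [-1, 0, 0, 0, 0],
  [-1, 0, 0, 0, 0],
  [-1, 0, 0, 0, 0],
  [-1, 2.6, 0, 0, 0],
  [-1, 0, 0, 0, 0.171],
  [-1, 0, 0, 0, 0.175],
  [-1, 0, 0, 0, 0.175],
  [-1, 0, 0, 0, 0.175],
  [-1, 0, 0, 0, 0.175],
])

```text
t: 20.92
tcp_pos: [518.9, -149.6, 13.8]
tcp_rot: [[0.769, 0.64, -0.0], [0.64, -0.769, 0.0], [0.0, -0.0, -1.0]]
force: [-0.0, -0.9, 1.5]
gripper_width: 85.2
finger_force: 0.0
```

move_arm([
  [-1, 0, 0, 0, 0.175],
  [-1, 0, 0, 0, 0.175],
  [-1, 0, 0, 0, 0.175],
  [-1, 0, 0, 0, 0.175],
  [0, 0, 0, 0, 0],
  [1, 0, 0, 0, 0],
  [1, 0, 0, 0, 0],
  [1, 0, 0, 0, 0],
  [1, 0, 0, 0, 0],
  [1, 0, 0, 0, 0],
])

```text
t: 22.18
tcp_pos: [519.1, -149.9, 14.0]
tcp_rot: [[1.0, 0.0, 0.001], [0.0, -1.0, -0.0], [0.001, 0.0, -1.0]]
force: [0.5, -0.8, 1.5]
gripper_width: 42.9
finger_force: 63.0
```

move_arm([
  [1, 0, 0, -3, 0],
  [1, 0, 0, -3, -0.171],
  [1, 0, 0, -1.5, -0.175],
  [1, 0, 0, 0, -0.175],
  [1, 0, 0, 0, -0.175],
  [1, 0, 0, 0, -0.175],
  [1, 0, 0, 0, -0.175],
  [1, 0, 0, 0, -0.175],
  [1, 0, 0, 0, -0.175],
  [1, 0, 0, 0, -0.175],
])

```text
t: 23.42
tcp_pos: [518.2, -149.6, 20.5]
tcp_rot: [[-0.006, 1.0, -0.002], [1.0, 0.006, 0.001], [0.001, -0.002, -1.0]]
force: [1.1, 0.6, -1.8]
gripper_width: 43.1
finger_force: 62.6
```

move_arm([
  [1, 0, 0, 0, 0],
  [1, -20, 0, 0, 0],
  [1, -35, 0, 0, 0],
  [1, -18, 0, 0, 0],
  [1, 0, 0, 0, 0],
  [1, 0, 0, 0, 0],
])

```text
t: 24.18
tcp_pos: [518.8, -222.4, 21.0]
tcp_rot: [[0.001, 1.0, -0.0], [1.0, -0.001, 0.001], [0.001, -0.0, -1.0]]
force: [0.3, -0.7, -2.3]
gripper_width: 43.2
finger_force: 62.6
```

move_arm([
  [1, -3, 0, 0, 0],
  [1, 0, 0, 0, 0],
])

```text
t: 24.42
tcp_pos: [519.0, -225.4, 21.4]
tcp_rot: [[-0.001, 1.0, 0.0], [1.0, 0.001, -0.0], [-0.0, 0.0, -1.0]]
force: [-0.3, -0.1, -2.3]
gripper_width: 43.1
finger_force: 62.6
```

move_arm([
  [1, -1.5, 0, 0, 0],
  [1, 0, 0, 0, 0],
])

```text
t: 24.68
tcp_pos: [519.0, -227.0, 21.3]
tcp_rot: [[-0.0, 1.0, 0.0], [1.0, 0.0, 0.0], [0.0, 0.0, -1.0]]
force: [0.5, 0.9, -2.2]
gripper_width: 43.2
finger_force: 62.6
```

move_arm([
  [1, -1.5, 0, 0, 0],
  [1, 0, 0, 0, 0],
])

```text
t: 24.92
tcp_pos: [519.0, -228.6, 21.3]
tcp_rot: [[-0.0, 1.0, 0.0], [1.0, 0.0, 0.001], [0.001, 0.0, -1.0]]
force: [0.4, 2.6, -1.8]
gripper_width: 43.0
finger_force: 62.6
```

move_arm([
  [1, -2, 0, 0, 0],
  [1, -1.6, 0, 0, 0],
  [1, 0, 0, 0, 0],
  [1, 0, 0, 0, 0],
])

```text
t: 25.42
tcp_pos: [519.0, -231.9, 21.3]
tcp_rot: [[-0.0, 1.0, 0.0], [1.0, 0.0, 0.001], [0.001, 0.0, -1.0]]
force: [0.1, 5.6, -0.3]
gripper_width: 43.2
finger_force: 62.6
```

```bash
python3 avg.py
```

```text
25.725 [ 1.8000e-01  4.9300e+00 -5.2000e-01  5.1901e+02 -2.3187e+02  2.1330e+01] [-27.5   4.   93.3   0.1  82.7 -27.6] 42.99279241786161
```

move_arm([
  [1, -0.7, 0, 0, 0],
  [1, 0, 0, 0, 0],
  [1, 0, 0, 0, 0],
  [1, 12, 0, 0, 0],
  [1, 35, 0, 0, 0],
  [1, 35, 0, 0, 0],
  [1, 0, 0, 0, -0.176],
  [1, 0, 0, 0, -0.176],
  [1, 0, 0, 0, -0.176],
  [1, 0, 0, 0, -0.176],
])

```text
t: 26.98
tcp_pos: [518.8, -151.4, 21.2]
tcp_rot: [[-0.652, 0.759, -0.0], [0.759, 0.652, -0.001], [-0.001, -0.001, -1.0]]
force: [-0.3, 0.6, -1.8]
gripper_width: 43.4
finger_force: 62.6
```

move_arm([
  [1, 0, 0, 0, -0.176],
  [1, 0, 0, 0, -0.176],
  [1, 0, 0, 0, -0.176],
  [1, 0, 0, 3, 0],
  [1, 0, 0, 2, 0],
  [1, 0, 0, 1.5, 0],
  [1, 0, 0, 1, 0],
  [1, 0, 0, 0, 0],
])

```text
t: 27.98
tcp_pos: [519.0, -151.2, 14.0]
tcp_rot: [[-0.943, 0.333, 0.0], [0.333, 0.943, -0.0], [-0.0, -0.0, -1.0]]
force: [-0.1, -0.2, -0.1]
gripper_width: 42.9
finger_force: 62.7
```

move_arm([
  [-1, 0, 0, 0.3, 0],
  [-1, 0, 0, 0, 0],
  [-1, 0, 0, 0, 0],
  [-1, 0, 0, 0, 0],
  [-1, 0, 0, 0, 0.15],
  [-1, 0, 0, 0, 0.18],
  [-1, 0, 0, 0, 0.18],
  [-1, 0, 0, 0, 0.18],
  [-1, 0, 0, 0, 0.18],
  [-1, 0, 0, 0, 0.18],
])

```text
t: 29.22
tcp_pos: [518.9, -151.1, 13.5]
tcp_rot: [[-0.175, 0.985, 0.0], [0.985, 0.175, -0.0], [-0.0, 0.0, -1.0]]
force: [0.5, -0.7, 0.8]
gripper_width: 85.4
finger_force: 0.0
```

move_arm([
  [-1, 0, 0, 0, 0.18],
  [-1, 0, 0, 0, 0.18],
  [-1, 0, 0, 0, 0.18],
  [-1, 0, 0, 0, 0.18],
  [-1, 0, 0, 0, 0.18],
  [-1, 0, 0, 0, 0.18],
  [-1, 0, 0, 0, 0.18],
  [-1, 0, 0, 0, 0.18],
  [-1, 0, 0, 0, 0.18],
  [-1, 0, 0, 0, 0.18],
])

```text
t: 30.48
tcp_pos: [518.9, -151.1, 13.5]
tcp_rot: [[0.999, -0.053, 0.0], [-0.053, -0.999, -0.0], [0.0, 0.0, -1.0]]
force: [0.5, 0.7, 0.1]
gripper_width: 85.8
finger_force: 0.0
```

move_arm([
  [-1, 0, 0, 0, 0.15],
  [-1, 0, 0, 0, 0.142],
  [-1, 0, 0, 0, 0],
  [0, 0, 0, 0, 0],
  [1, 0, 0, 0, 0],
  [1, 0, 0, 0, 0],
  [1, 0, 0, 0, 0],
  [1, 0, 0, 0, 0],
  [1, 0, 0, 0, 0],
])

```text
t: 31.6
tcp_pos: [519.1, -151.2, 13.7]
tcp_rot: [[0.943, -0.333, 0.0], [-0.333, -0.943, -0.0], [0.0, 0.0, -1.0]]
force: [1.4, -0.5, 2.3]
gripper_width: 43.4
finger_force: 62.9
```

move_arm([
  [1, 0, 0, -3, 0],
  [1, 0, 0, -3, -0.15],
  [1, 0, 0, -1.5, -0.176],
  [1, 0, 0, 0, -0.176],
  [1, 0, 0, 0, -0.176],
  [1, 0, 0, 0, -0.176],
  [1, 0, 0, 0, -0.176],
  [1, 0, 0, 0, -0.176],
  [1, 0, 0, 0, -0.176],
  [1, 0, 0, 0, -0.176],
])

```text
t: 32.85
tcp_pos: [518.3, -150.8, 20.2]
tcp_rot: [[0.339, 0.941, -0.002], [0.941, -0.339, 0.001], [0.0, -0.002, -1.0]]
force: [-0.5, -0.7, -2.3]
gripper_width: 43.1
finger_force: 62.5
```

move_arm([
  [1, 0, 0, 0, -0.176],
  [1, 0, 0, 0, -0.176],
  [1, 0, 0, 0, 0],
  [1, -20, 0, 0, 0],
  [1, -34, 0, 0, 0],
  [1, -17, 0, 0, 0],
  [1, 0, 0, 0, 0],
  [1, 0, 0, 0, 0],
])

```text
t: 33.85
tcp_pos: [518.8, -221.6, 20.7]
tcp_rot: [[0.001, 1.0, -0.0], [1.0, -0.001, 0.001], [0.001, -0.0, -1.0]]
force: [0.8, 0.7, -2.7]
gripper_width: 43.5
finger_force: 62.5
```

move_arm([
  [1, -3.5, 0, 0, 0],
  [1, 0, 0, 0, 0],
])

```text
t: 34.1
tcp_pos: [519.0, -225.2, 21.0]
tcp_rot: [[-0.001, 1.0, 0.0], [1.0, 0.001, -0.0], [-0.0, 0.0, -1.0]]
force: [-0.7, 0.1, -2.1]
gripper_width: 43.0
finger_force: 62.5
```

move_arm([
  [1, -1.5, 0, 0, 0],
  [1, 0, 0, 0, 0],
])

```text
t: 34.35
tcp_pos: [519.0, -226.9, 21.0]
tcp_rot: [[-0.0, 1.0, 0.0], [1.0, 0.0, 0.0], [0.0, 0.0, -1.0]]
force: [0.8, 1.6, -1.1]
gripper_width: 42.8
finger_force: 62.5
```

move_arm([
  [1, -1.5, 0, 0, 0],
  [1, 0, 0, 0, 0],
])

```text
t: 34.6
tcp_pos: [519.0, -228.4, 21.0]
tcp_rot: [[-0.0, 1.0, 0.0], [1.0, 0.0, 0.001], [0.001, 0.0, -1.0]]
force: [-0.0, 2.1, -1.1]
gripper_width: 43.2
finger_force: 62.4
```

Contact at about -226.7; the target is -232.2.

move_arm([
  [1, -2, 0, 0, 0],
  [1, -1.9, 0, 0, 0],
  [1, 0, 0, 0, 0],
  [1, 0, 0, 0, 0],
])

```text
t: 35.1
tcp_pos: [519.0, -231.9, 21.0]
tcp_rot: [[-0.0, 1.0, 0.0], [1.0, 0.0, 0.001], [0.001, 0.0, -1.0]]
force: [-0.0, 5.3, -0.1]
gripper_width: 43.0
finger_force: 62.5
```

```bash
python3 avg.py
```

```text
35.4 [ 1.5000e-01  5.4200e+00  0.0000e+00  5.1901e+02 -2.3190e+02  2.1040e+01] [-27.5   4.   93.3   0.1  82.7 -27.6] 42.876845835540315
```

move_arm([
  [1, -0.4, 0, 0, 0],
  [1, 0, 0, 0, 0],
  [1, 0, 0, 0, 0],
  [1, 12, 0, 0, 0],
  [1, 35, 0, 0, 0],
  [1, 35, 0, 0, 0],
  [1, 0, 0, -30, 0],
  [1, 0, 0, -40, 0],
  [1, 0, 0, -20, 0],
  [1, 0, 0, 0, 0],
])

```text
t: 36.65
tcp_pos: [519.8, -151.5, 112.6]
tcp_rot: [[0.0, 1.0, 0.003], [1.0, -0.0, -0.002], [-0.002, 0.003, -1.0]]
force: [-0.0, -0.9, -1.8]
gripper_width: 43.3
finger_force: 62.4
```

```bash
python3 - <<'E'
from h import *
import cv2
np.set_printoptions(precision=1,suppress=True)
for a,b in zip([(222,182),(288,183),(287,248),(220,248)],[(252,256),(287,233),(331,247),(302,278)]):print(tri(a,b))
f=lambda im,x,y,w,h:cv2.resize(im[y:y+h,x:x+w,::-1],(400,300),interpolation=cv2.INTER_CUBIC)
cv2.imwrite("pics/m3.png",np.hstack([f(C["top"]["frame"],205,170,100,75),f(C["side"]["frame"],242,220,100,75)]))
for p in [(553,240,14),(553,240,4.5)]:print(proj("top",p),proj("side",p))
s=manip.state();print(s["t"],s["tcp_pos"])
E
```

```text
(array([629.8, 316.1,  22.4]), np.float64(4.397304358999205))
(array([625.7, 156.5,   3.7]), np.float64(11.240581777264717))
(array([472.1, 161.5,   5.6]), np.float64(0.6559579327675843))
(array([473.1, 321.9,  12.3]), np.float64(0.02159942657606098))
(np.float64(254.2139172044981), np.float64(214.50167533253043)) (np.float64(291.43791829670846), np.float64(251.31554008535045))
(np.float64(254.8489895647614), np.float64(214.78423015061202)) (np.float64(291.5582900478038), np.float64(254.18435568897752))
36.75 [ 518.3 -150.9  109.4]
```

View pics/m3.png

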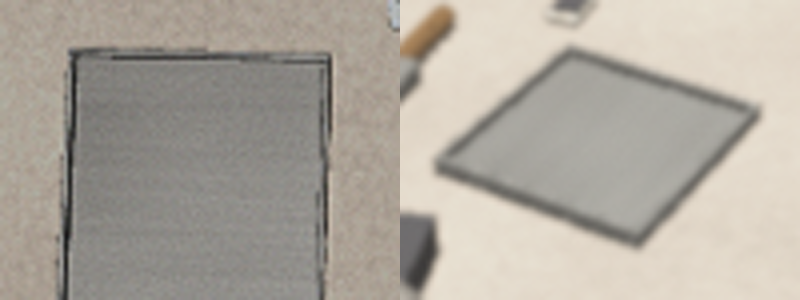

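The crop shows an empty low tray. Its rim corners triangulate to roughly 4–22 mm high (mean 11, text says 14), with the centre near (552,240).

move_arm([
  [1, 25, 2, 0, 0],
  [1, 45, 4, 0, 0],
  [1, 52, 4, 0, 0],
  [1, 52, 4, 0, 0],
  [1, 52, 4, 0, 0],
  [1, 52, 5, 0, 0],
  [1, 50, 5, 0, 0],
  [1, 40, 4, 0, 0],
  [1, 22, 2, 0, 0],
  [1, 0, 0, 0, 0],
])

```text
t: 38.0
tcp_pos: [552.3, 239.7, 109.1]
tcp_rot: [[-0.002, 1.0, -0.003], [1.0, 0.002, -0.001], [-0.001, -0.003, -1.0]]
force: [0.1, -0.7, -2.0]
gripper_width: 43.1
finger_force: 62.4
```

move_arm([
  [1, 0, 0, 25, 0],
  [1, 0, 0, 30, 0],
  [1, 0, 0, 22, 0],
  [1, 0, 0, 8, 0],
  [1, 0, 0, 0, 0],
  [1, 0, 0, 0, 0],
])

```text
t: 38.75
tcp_pos: [553.7, 238.9, 27.4]
tcp_rot: [[0.0, 1.0, 0.002], [1.0, -0.0, 0.001], [0.001, 0.002, -1.0]]
force: [0.2, 1.2, -1.7]
gripper_width: 43.2
finger_force: 62.4
```

move_arm([
  [1, 0, 0, 2, 0],
  [1, 0, 0, 2, 0],
  [1, 0, 0, 1, 0],
  [1, 0, 0, 0, 0],
])

```text
t: 39.25
tcp_pos: [552.8, 239.1, 20.8]
tcp_rot: [[-0.0, 1.0, -0.0], [1.0, 0.0, -0.0], [-0.0, -0.0, -1.0]]
force: [0.2, -1.0, -1.8]
gripper_width: 43.2
finger_force: 62.4
```

move_arm([
  [1, 0, 0, 1, 0],
  [1, 0, 0, 0, 0],
  [1, 0, 0, 0, 0],
])

```text
t: 39.62
tcp_pos: [552.9, 239.1, 20.0]
tcp_rot: [[-0.0, 1.0, 0.0], [1.0, 0.0, 0.0], [0.0, 0.0, -1.0]]
force: [0.2, -0.1, -2.3]
gripper_width: 43.3
finger_force: 62.4
```

move_arm([
  [1, 0, 0, 1, 0],
  [1, 0, 0, 0, 0],
  [1, 0, 0, 0, 0],
])

```text
t: 40.0
tcp_pos: [552.9, 239.1, 18.9]
tcp_rot: [[0.0, 1.0, -0.0], [1.0, -0.0, -0.0], [-0.0, -0.0, -1.0]]
force: [0.5, 0.4, -2.6]
gripper_width: 43.1
finger_force: 62.4
```

move_arm([
  [1, 0, 0, 0.7, 0],
  [1, 0, 0, 0, 0],
  [1, 0, 0, 0, 0],
])

```text
t: 40.38
tcp_pos: [552.9, 239.1, 18.3]
tcp_rot: [[-0.0, 1.0, 0.0], [1.0, 0.0, -0.0], [-0.0, 0.0, -1.0]]
force: [-1.1, -0.2, -2.6]
gripper_width: 43.1
finger_force: 62.4
```

move_arm([
  [1, 0, 0, 0.5, 0],
  [1, 0, 0, 0, 0],
  [1, 0, 0, 0, 0],
])

```text
t: 40.75
tcp_pos: [552.9, 239.1, 17.8]
tcp_rot: [[0.0, 1.0, 0.0], [1.0, -0.0, -0.0], [-0.0, 0.0, -1.0]]
force: [-0.6, -1.2, -1.8]
gripper_width: 43.2
finger_force: 62.6
```

move_arm([
  [1, 0, 0, 0.5, 0],
  [1, 0, 0, 0, 0],
  [1, 0, 0, 0, 0],
])

```text
t: 41.12
tcp_pos: [553.0, 239.1, 17.7]
tcp_rot: [[-0.0, 1.0, 0.0], [1.0, 0.0, 0.0], [0.0, 0.0, -1.0]]
force: [-1.7, -0.3, 1.2]
gripper_width: 43.1
finger_force: 62.8
```

Touched down. Now I open and rise.

move_arm([
  [-1, 0, 0, 0, 0],
  [-1, 0, 0, 0, 0],
  [-1, 0, 0, 0, 0],
  [-1, 0, 0, 0, 0],
  [-1, 0, 0, -15, 0],
  [-1, 0, 0, -30, 0],
  [-1, 0, 0, -40, 0],
  [-1, 0, 0, -40, 0],
  [-1, 0, 0, -30, 0],
  [-1, 0, 0, 0, 0],
])

```text
t: 42.38
tcp_pos: [554.4, 239.6, 177.3]
tcp_rot: [[-0.0, 1.0, 0.007], [1.0, 0.0, 0.003], [0.003, 0.007, -1.0]]
force: [0.2, 0.2, 0.6]
gripper_width: 85.4
finger_force: 0.0
```

move_arm([
  [-1, -45, 0, 0, 0],
  [-1, -45, 0, 0, 0],
  [-1, -45, 0, 0, 0],
  [-1, -45, 0, 0, 0],
  [-1, 0, 0, 0, 0],
])

```text
t: 43.0
tcp_pos: [552.5, 56.3, 171.3]
tcp_rot: [[0.004, 1.0, -0.002], [1.0, -0.004, -0.001], [-0.001, -0.002, -1.0]]
force: [-0.0, 0.6, 0.7]
gripper_width: 85.1
finger_force: 0.0
```

```bash
python3 - <<'E'
from h import *
import cv2
f=lambda im,x,y,w,h:cv2.resize(im[y:y+h,x:x+w,::-1],(400,300),interpolation=cv2.INTER_CUBIC)
T=C["top"]["frame"];S=C["side"]["frame"]
cv2.imwrite("pics/m4.png",np.vstack([np.hstack([f(T,214,176,80,60),f(S,242,210,100,75)]),np.hstack([f(T,200,80,320,240),f(S,200,130,240,180)])]))
print(manip.state()["t"])
E
```

```text
43.1
```

View pics/m4.png

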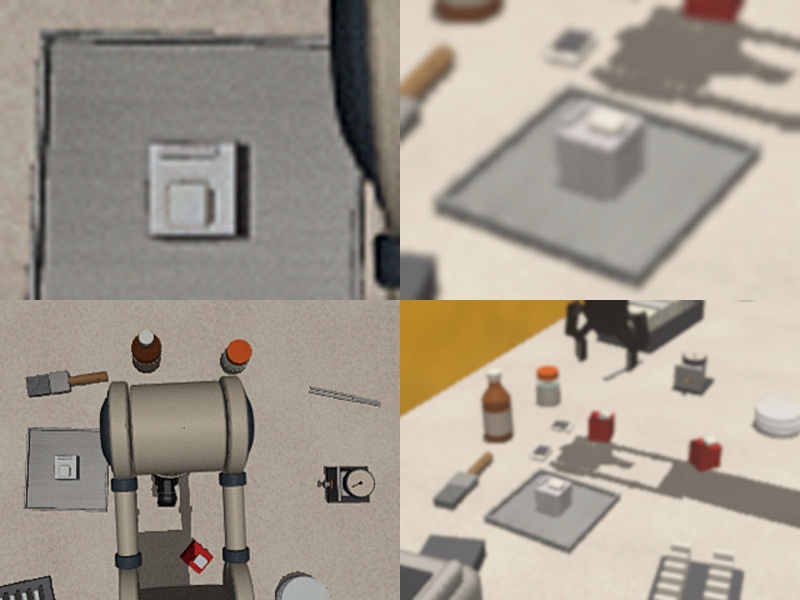

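The picture shows the chuck upright in the tray (top crop about (195,190), ridge facing +x), the gripper clear, and the bystanders where they were.

```bash
python3 -c "
from plant import manip
print(manip.hand_in())"
```

```text
the job is handed in; nothing more can be done
None
```

I gauged all four sides in the order asked, each pushed in about 5 to 5.5 mm of the 8 mm travel, then stood the chuck upright in the tray and handed the job in at about 43 s; depths are from force and position (arm hid the dial), and no verdict came back.

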